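# Put the jack socket away and latch the gasketed parts case

## Task

Put the brass jack socket into the front bay of the open parts case, then swing the case's lid down and press its thumb pad against the springy gasket until the latch catches and holds the lid shut by itself. Press with feeling: the acrylic lid and its catch are damaged by more than 22 N. Leave the volume pot, the tin and the mica pad where they are.

Things in the scene. Friction and masses are not known exactly. Their poses are not given: they have to be found in the camera images.
- socket: Brass jack socket, about 40 g, upright on its hexagonal foot: foot 22 mm across flats, 6 mm high; above it a round barrel 16 mm in diameter up to 28 mm, then a 12 mm ring to 32 mm. Origin: centre of its underside; z up. It stands in a loose row with the pot and the tin, in any order.
- case: Grey parts case fixed to the desk, 130 mm along its x, 110 mm along its y, walls 5 mm thick and 50 mm high. Origin: centre of its underside; z up. Hinge on the +y side, where the open lid stands; latch outside the middle of the -y side (steel clip reaching to y = -78 mm, up to 70 mm high). A black gasket lies along the rim.
- front_bay (a point): Centre of the front bay's floor, 5 mm above the desk, at y = -19 mm in the case. The bay spans case x = -60 to 60 mm and y = -50 to 12 mm; a 25 mm high divider parts it from a rear bay that holds three dial knobs.
- gasket (a point): Middle of the top of the gasket's springy front part, along the -y wall (case y = -48 to -55 mm), 65 mm above the desk when free. It yields downwards at 1.0 N per mm.
- latch (a point): Point outside the middle of the case's -y wall, at y = -64 mm and 51 mm height in the case. The clip's height is set by a screw, up to 8 mm different each time. Pressing meets a growing force, peaking at 5 to 14 N, which falls by 1 to 5 N as the sprung pawl slips over the lid's bar; it is caught about 3 mm deeper. Some 1.2 mm below that a rigid stop sends the force up by 6 N or more per mm.
- lid_hinge (a point): Middle of the lid's hinge axis, at y = +55 mm and 51 mm height in the case; the axis runs along the case's x.
- lid (a joint): Angle of the lid in rad: 0 level, 1.57 upright, growing as it opens. A stiff hinge (0.10 N m) keeps it where it is left. It meets the gasket at about 0.13; the latch catches somewhere between 0.01 and 0.09, its stop is reached with 8 to 15 N on the thumb pad. Not caught, the gasket lifts it to 0.11 or more when let go; caught, it stays below 0.095.
- lid_pad (a point): Centre of the outer face of the lid's thumb pad (44 mm along case x by 22 mm, 4 mm thick), 100 mm from the hinge axis and 10 mm off the hinge plane. Clear acrylic lid, 120 g, 132 mm wide, reaching 115 mm from the hinge, 6 mm thick, with a 3 mm rim round its outer face. Open, the pad faces away from the case (+y); shut, it faces up.
- pot: Bystander: steel volume pot, a 26 mm can 12 mm high with a thin shaft up to 34 mm. Origin: centre of its underside.
- tin: Bystander: flat black round grommet tin, 52 mm in diameter, 23 mm high. Origin: centre of its underside.
- mica: Bystander: blue insulator pad lying flat, 36 x 28 x 4 mm. Origin: centre of its underside.

How it is judged:
On the way:
1. the jack socket lies released inside the front bay while the lid is still open (x of socket in the frame of case between -0.06 and 0.06 m and y of socket in the frame of case between -0.05 and 0.012 m and z of socket in the frame of case below 0.03 m and contact force between the fingers and socket below 0.1 N and value of joint lid above 0.8 rad), for 0.2 s.
At the end, for the whole second after the job is handed in: The jack socket is at rest inside the front bay of the case, and the lid is held by its latch: with nothing pressing it, it stays below 0.095 rad and still (x of socket in the frame of case between -0.06 and 0.06 m and y of socket in the frame of case between -0.05 and 0.012 m and z of socket in the frame of case below 0.03 m and value of joint lid below 0.095 rad and velocity of joint lid between -0.02 and 0.02 rad/s and linear speed of socket below 0.02 m/s); the robot touches nothing.
It fails at once if the lid or the case is pressed with more than 22 N (contact force between any of the fingers, the arm and case above 22 N).
It fails at once if the volume pot, the tin or the mica pad is moved by more than 20 mm (distance of any of pot, tin, mica from where it was at the start of the episode above 0.02 m).
It also fails if it takes over 64 s, if anything falls off the work surface, if the arm or the gripper's body presses on something with over 40 N, if the wrist force passes 120 N, or if a joint passes its speed limit or range.

## Robot

A 6-joint arm with a two-finger parallel gripper is mounted at the origin on the work surface. World frame = base frame: x ahead of the robot, y to its left, z up, the work surface at z = 0. Lengths are in m, angles in rad, forces in N, time in s.
With the tool pointing down it reaches from about 0.35 to 0.775 m from the base axis. Payload 7.3 kg.
Tool frame: the origin (TCP) lies on the centre line of the jaws, within the pads' length; the fingertips stand 25 mm ahead of it and the grasp point (between the pads) lies 6 mm ahead of it; z points along the fingers, y is the line along which they close (so a half turn about z gives the same grasp; the last joint's range is limited). The gripper opens to 92 mm and grips with 3 to 60 N. Pads are 19 mm wide; open, the fingers measure 130 mm over their backs; the gripper's body (75 mm by 190 mm) begins 47 mm behind the grasp point.
Start: joints at [-1.365, 0.342, 1.524, -0, 1.275, -0.146], TCP at [0.181, -0.493, 0.252] pointing down, gripper open.
Joint ranges: [-2.53, 2.53], [-0.77, 2.02], [0.04, 2.7], [-1, 4.14], [0.28, 2.66], [-3.11, 3.11]. Speed limits (rad/s): [2.57, 2.57, 3.14, 3.14, 3.14, 3.14].

## Interface

Orientations are given as [roll, pitch, yaw] about the fixed x, y, z axes, in that order (R = Rz(yaw) Ry(pitch) Rx(roll)).
In Python, from cell import status, read_camera, camera_info, ticket, models gives the robot as it stands.
- The arm moves only by the tool send_rows, never from a script. Its argument "plan" is a list of rows, each an object with "offset": the shift along the tool's x, y, z in mm, a list of three; "yaw": the turn about the tool's z in rad. In form: [{"offset": [dx, dy, dz], "yaw": yaw}, ...]. A call has 1 to 20 rows; each row shifts and turns the commanded pose from where the row before left it, along the tool's axes as they then stand; what a row does not reach is not made up. A row lasts 1/10 s, in which the tool goes at most 50 mm and 8.59 degrees, less where a joint would pass 70% of its speed; a pose out of reach is approached as far as the arm can. A call is refused whole if a number of a shift passes 50 or a number of a turn 0.15, either way. A call with a gripper value outside its range is refused whole. "hand" is the closure, from 0 (fully open) to 1 (shut), set as the call begins (left out, the last holds). The fingers move at their own pace and stop on an object; "squeeze" is the grip in N (left out, the last holds). Time passes only in rows, so rows that do not move let the fingers close. It gives the time, the measured TCP pose, the force, the opening and the grip force at its end, in the units of the state.
- status.observe(): the state, without advancing time (a new reading comes with each control period).
- read_camera(name): name is "scene" or "top"; returns the picture (420x560x3 uint8, red, green, blue); there is no depth.
- camera_info(name): a dict with "vfov" (degrees; the focal length in pixels is half the picture's height over the tangent of half this angle, whatever the lens; pixels are square), "cx", "cy" (the principal point, pixels), "origin" and "attitude" of the camera in the world. Camera axes: x right, y down, z forward; pixel columns grow to the right and rows downward; lengths in m; the calibration is good to about 2 mm. A picture is of the moment at which its call begins. camera_info takes no time and is no camera call.
- ticket.hand_in(): hands the job in; it is judged then, once.
Trained networks look in the newest picture that a camera, given by its name, has taken for a name from the list of things; names that differ only in an ending like _2 or _b are one class to them, and where a whole thing is asked for, a point or a joint stands for the part that bears it (a point fixed in the world has none). Each returns a list of dicts, best first, with "conf" (0 to 1); they miss things now and then, are a little off and sometimes report something else, mostly with a low value. They report only what shows in the picture. A call takes as long as a camera call.
- models.regions_of(camera, label): "mask" (420x560 bool, what is visible of it) and "extent" ([left, top, right, bottom] in pixels, round what is visible of it).
The state is a dict: "time": time; "qpos": joint angles; "qvel": joint speeds; "joint_efforts": joint torques, N m; "tool_pos": TCP position; "tool_rot": TCP orientation; "contact_force": force on the tool from outside, world axes, zero at the start; "torque": the same for the moment, N m; "opening": finger opening in m; "grip_force": force on a finger pad.
Only numpy, scipy, OpenCV 4.12 (cv2) and the standard library are available. Lean on these libraries where they do the work, as an engineer would, in place of code of your own. Each camera call takes 0.05 s, during which the arm holds its last target. There are 200 camera calls.

## Working session

There is one attempt and no reset: what is moved stays moved. The work goes in short steps, Python scripts to look and compute and a tool call to move; the robot and the scene stay as the last step left them, time stands still between calls to the robot, and variables do not carry over. Pictures are saved under pics/ and viewed, at most 10 in all, crops included, and the job is handed in when it is done.

Besides the shell and the picture viewer there is one more tool, called after "Emit:" by a JSON object that holds its "fn" and its "kwargs". send_rows: Moves the arm, as the interface text tells. Its arguments: {"type":"object","properties":{"plan":{"type":"array"},"hand":{"type":"number"},"squeeze":{"type":"number"}},"required":["plan"]}

```bash
mkdir -p pics; ls; python3 - <<'E'
from cell import status, read_camera, camera_info, models
import cv2,numpy as np
for c in("scene","top"):
    im=read_camera(c); cv2.imwrite(f"pics/{c}0.png",im[:,:,::-1]); print(c,camera_info(c))
    for l in("socket","case","lid","lid_pad","pot","tin","mica"):
        for r in models.regions_of(c,l)[:2]:
            m=r["mask"]; ys,xs=np.nonzero(m); print(l,round(r["conf"],2),r["extent"],m.sum(),xs.mean().round(1),ys.mean().round(1))
s=status.observe(); print(s)
E
```

```text
pics
scene {'vfov': 43.63587722552555, 'cx': 277.7586803604655, 'cy': 210.2864622561345, 'origin': array([ 0.89298596, -0.44450579,  0.72643436]), 'attitude': array([-2.46971735, -0.00969495,  0.64325723])}
socket 0.5 [227.7, 329.4, 245.6, 352.3] 253 237.2 340.7
socket 0.17 [247.4, 71.4, 353.8, 209.1] 8443 301.0 146.3
case 0.78 [244.1, 73.2, 350.3, 210.6] 8188 301.1 146.4
lid 0.97 [288.3, 73.7, 349.3, 163.9] 3275 318.9 115.2
lid_pad 0.81 [292.7, 72.6, 353.0, 162.8] 3267 318.6 115.2
pot 0.84 [140.4, 268.2, 154.3, 287.9] 284 147.5 276.4
pot 0.18 [313.3, 270.3, 341.4, 289.9] 371 328.7 279.3
mica 0.62 [313.2, 269.9, 342.6, 291.4] 369 328.6 279.6
top {'vfov': 55.68531294963576, 'cx': 278.3944920435371, 'cy': 216.22390714459215, 'origin': array([ 0.53801376, -0.02369394,  0.72670926]), 'attitude': array([-3.02885682,  0.01943971, -1.56817238])}
socket 0.68 [389.1, 194.4, 397.1, 204.1] 148 390.1 198.2
case 0.6 [137.9, 221.7, 259.4, 317.4] 8022 196.9 271.9
lid 0.76 [137.5, 220.8, 186.1, 317.0] 2548 162.7 266.5
lid_pad 0.81 [138.8, 223.0, 185.5, 311.5] 2514 163.0 267.0
pot 0.66 [386.7, 291.5,
[... 170 characters left out ...]
 181.9] 268 296.3 173.4
{'time': 0.8, 'qpos': array([-1.36497442e+00,  3.41994030e-01,  1.52409138e+00,  1.14221761e-07,
        1.27539300e+00, -1.46010732e-01]), 'qvel': array([ 0.00142284, -0.0012784 , -0.00038167, -0.00091092, -0.0015128 ,
       -0.00037531]), 'joint_efforts': array([-1.34459533e-03, -4.31086457e+01, -2.44478148e+01,  7.14853266e-02,
        4.80883371e-02,  3.87442441e-06]), 'tool_pos': array([ 0.1809451 , -0.49285629,  0.25174662]), 'tool_rot': array([3.14147961e+00, 1.65137083e-05, 3.51832605e-01]), 'contact_force': array([0.23460227, 1.02960684, 0.1193518 ]), 'torque': array([-0.0214537 ,  0.00828578,  0.04737358]), 'grip_force': 0.0, 'opening': 0.09239360598935774}
```

View pics/scene0.png

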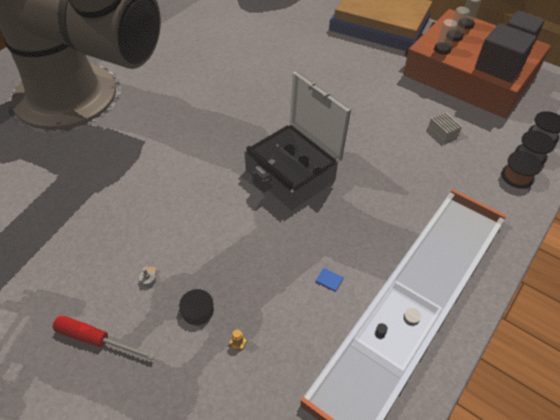

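View pics/top0.png

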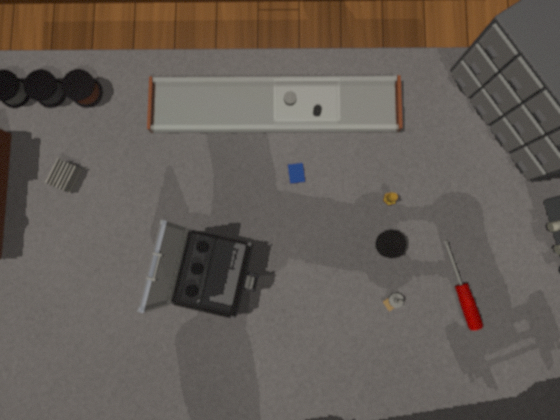

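```bash
cat > h.py <<'E'
import numpy as np,cv2
from scipy.spatial.transform import Rotation as R
from cell import camera_info
def ray(c,u,v):
    i=camera_info(c); f=210/np.tan(np.radians(i["vfov"]/2))
    return i["origin"],R.from_euler("xyz",i["attitude"]).apply([(u-i["cx"])/f,(v-i["cy"])/f,1.])
def at(c,u,v,z):
    o,d=ray(c,u,v); return (o+d*(z-o[2])/d[2]).round(4)
def proj(c,p):
    i=camera_info(c); f=210/np.tan(np.radians(i["vfov"]/2))
    q=R.from_euler("xyz",i["attitude"]).inv().apply(np.atleast_2d(p)-i["origin"])
    return np.c_[q[:,0]/q[:,2]*f+i["cx"],q[:,1]/q[:,2]*f+i["cy"]]
def tri(u1,u2):
    a,d=ray("top",*u1);b,e=ray("scene",*u2)
    s=np.linalg.lstsq(np.c_[d,-e],b-a,rcond=None)[0]
    p,q=a+s[0]*d,b+s[1]*e
    return ((p+q)/2).round(4),np.linalg.norm(p-q).round(4)
E
python3 - <<'E'
from h import *
print("tin",tri((391,243.5),(197,306)),at("top",391,243.5,.012),at("scene",197,306,.012))
print("sock",tri((392,198.5),(237.2,340.7)),at("top",392,198.5,.016),at("scene",237.2,340.7,.016))
print("mica",at("top",296.3,173.4,.003),at("scene",328.6,279.6,.003))
print("pot",at("top",395,301,.012),at("scene",147.5,278,.012))
t=cv2.imread("pics/top0.png")[205:330,125:275];s=cv2.imread("pics/scene0.png")[60:215,235:360]
a=cv2.resize(t,None,fx=2.6,fy=2.6,interpolation=cv2.INTER_CUBIC)
a=cv2.resize(t,(600,500),interpolation=cv2.INTER_CUBIC); cv2.imwrite("pics/ct.png",a)
cv2.imwrite("pics/cs.png",cv2.resize(s,None,fx=3.8,fy=3.8,interpolation=cv2.INTER_CUBIC))
E
```

```text
tin (array([ 0.5709, -0.2096,  0.0132]), np.float64(0.0027)) [ 0.57   -0.2108  0.012 ] [ 0.5715 -0.2084  0.012 ]
sock (array([ 0.6533, -0.2148,  0.0081]), np.float64(0.0036)) [ 0.6506 -0.2139  0.016 ] [ 0.6573 -0.2162  0.016 ]
mica [ 0.6998 -0.0424  0.003 ] [ 0.7028 -0.0438  0.003 ]
pot [ 0.4691 -0.2149  0.012 ] [ 0.4763 -0.2189  0.012 ]
```

View pics/ct.png

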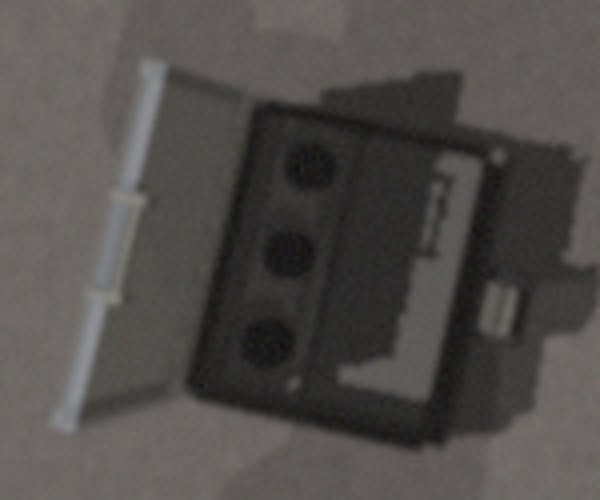

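View pics/cs.png

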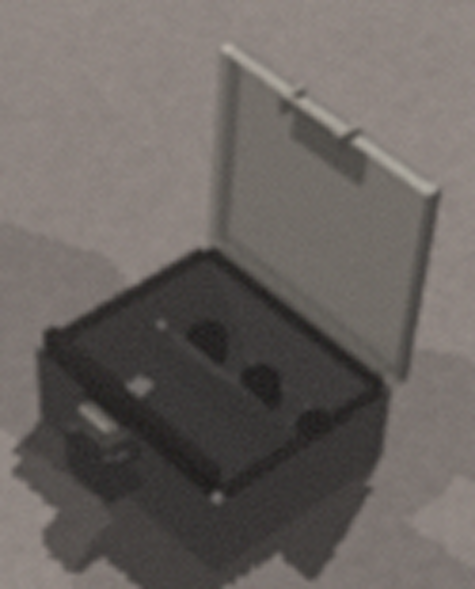

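```bash
cat >> h.py <<'E'
def case2w(c,p):
    p=np.atleast_2d(np.array(p,float)); return R.from_euler("z",c[2]).apply(p)+[c[0],c[1],0]
E
python3 - <<'E'
from h import *
from scipy.optimize import least_squares
obs=[("top",(250,243.75),(65,-55,63)),("top",(235,315),(-65,-55,63)),("scene",(247.6,148),(-65,-55,63)),("scene",(292.9,189.4),(65,-55,63)),
("top",(190,230.75),(65,55,52)),("top",(173.75,302.5),(-65,55,52)),("scene",(290.3,125.3),(-65,55,52)),("scene",(336.3,161.3),(65,55,52))]
lid=[("top",(163,221.25),66),("top",(141.25,311.25),-66),("scene",(295,72.4),-66),("scene",(349.5,109.5),66)]
def f(v,fl=1):
    r=[]
    for c,u,p in obs: r+=list((proj(c,case2w(v,np.array(p)/1e3))-u)[0])
    a=v[3]
    for c,u,x in lid:
        p=np.array([x/1e3,.055-.115*np.cos(a)+.003*np.sin(a),.051+.115*np.sin(a)+.003*np.cos(a)])
        r+=list((proj(c,case2w(v,p))-u)[0])
    return np.array(r)
s=least_squares(f,[.5,.1,-.2,1.6],loss="soft_l1"); print(s.x.round(4)); print(s.fun.reshape(-1,2).round(1))
c=s.x
for n,p in dict(bay=(0,-.019,.005),latch=(0,-.064,.051),hinge=(0,.055,.051)).items(): print(n,case2w(c,p).round(4))
E
```

```text
[ 0.5206  0.1005 -0.1957  1.6387]
[[ 1.7 -4.1]
 [ 0.5  2.6]
 [-4.5 -0.8]
 [-0.2 -0.9]
 [-0.6 -3.4]
 [-1.5  0.8]
 [-2.  -1.1]
 [ 1.6  0.3]
 [-0.  -2.7]
 [ 0.1 -0.3]
 [-0.9 -0.6]
 [ 0.4  0.3]]
bay [[0.5169 0.0819 0.005 ]]
latch [[0.5082 0.0377 0.051 ]]
hinge [[0.5313 0.1544 0.051 ]]
```

Emit:
{"fn": "send_rows", "kwargs": {"plan": [{"offset":[0,0,0],"yaw":-0.146},{"offset":[0,0,0],"yaw":-0.146},{"offset":[0,0,0],"yaw":-0.146},{"offset":[0,0,0],"yaw":-0.146},{"offset":[0,0,0],"yaw":-0.146},{"offset":[0,0,0],"yaw":-0.146},{"offset":[0,0,0],"yaw":-0.147},{"offset":[28,31.5,0],"yaw":0},{"offset":[28,31.5,0],"yaw":0},{"offset":[28,31.5,0],"yaw":0},{"offset":[28,31.5,0],"yaw":0},{"offset":[28,31.5,0],"yaw":0},{"offset":[28,31.5,0],"yaw":0},{"offset":[28,31.5,0],"yaw":0},{"offset":[28,31.5,0],"yaw":0},{"offset":[28,31.5,0],"yaw":0},{"offset":[28,31.5,0],"yaw":0},{"offset":[28,31.5,0],"yaw":0},{"offset":[28,31.5,0],"yaw":0},{"offset":[28,31.5,0],"yaw":0}], "hand": 0.5}}

```text
time: 2.8
tool_pos: [0.6548, -0.2144, 0.2517]
tool_rot: [3.142, 0.0, 1.375]
contact_force: [0.4, -1.0, -0.4]
opening: 0.0458
grip_force: 0.0
```

Emit:
{"fn": "send_rows", "kwargs": {"plan": [{"offset":[0,0,40],"yaw":0},{"offset":[0,0,40],"yaw":0},{"offset":[0,0,40],"yaw":0},{"offset":[0,0,40],"yaw":0},{"offset":[0,0,20],"yaw":0},{"offset":[0,0,15],"yaw":0},{"offset":[0,0,12],"yaw":0},{"offset":[0,0,12],"yaw":0},{"offset":[0,0,0],"yaw":0}]}}

```text
time: 3.7
tool_pos: [0.653, -0.2154, 0.0315]
tool_rot: [-3.14, -0.0, 1.375]
contact_force: [0.1, 0.1, 0.3]
opening: 0.0454
grip_force: 0.0
```

Emit:
{"fn": "send_rows", "kwargs": {"plan": [{"offset":[0,0,0],"yaw":0},{"offset":[0,0,0],"yaw":0},{"offset":[0,0,0],"yaw":0},{"offset":[0,0,0],"yaw":0},{"offset":[0,0,0],"yaw":0},{"offset":[0,0,0],"yaw":0}], "hand": 1, "squeeze": 12}}

```text
time: 4.3
tool_pos: [0.6537, -0.2157, 0.0333]
tool_rot: [3.141, 0.0, 1.375]
contact_force: [-0.7, -0.0, 2.8]
opening: 0.0155
grip_force: 12.0
```

Emit:
{"fn": "send_rows", "kwargs": {"plan": [{"offset":[0,0,-20],"yaw":0},{"offset":[0,0,-40],"yaw":0},{"offset":[0,0,-40],"yaw":0},{"offset":[0,0,-30],"yaw":0},{"offset":[15,-11,0],"yaw":0},{"offset":[30,-22,0],"yaw":0},{"offset":[30,-22,0],"yaw":0},{"offset":[35,-25,0],"yaw":0},{"offset":[35,-25,0],"yaw":0},{"offset":[35,-25,0],"yaw":0},{"offset":[35,-25,0],"yaw":0},{"offset":[30,-22,0],"yaw":0},{"offset":[20,-15,0],"yaw":0},{"offset":[0,0,0],"yaw":0},{"offset":[0,0,0],"yaw":0}]}}

```text
time: 5.8
tool_pos: [0.5169, 0.0819, 0.1629]
tool_rot: [3.141, 0.0, 1.376]
contact_force: [1.5, -0.6, 0.0]
opening: 0.0153
grip_force: 12.0
```

```bash
python3 - <<'E'
from cell import *
import cv2
a=read_camera("scene");cv2.imwrite("pics/s1.png",a[:,:,::-1])
E
```

```text
(no output)
```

View pics/s1.png

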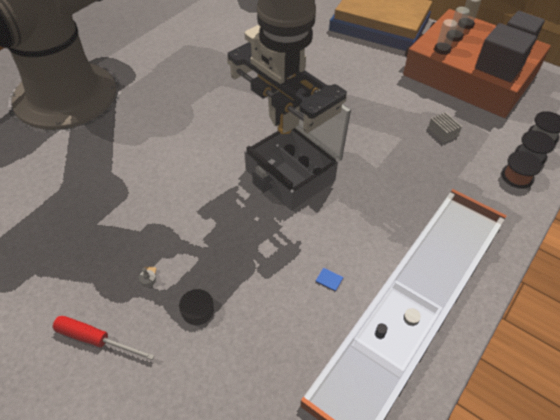

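Emit:
{"fn": "send_rows", "kwargs": {"plan": [{"offset":[0,0,20],"yaw":0},{"offset":[0,0,30],"yaw":0},{"offset":[0,0,25],"yaw":0},{"offset":[0,0,15],"yaw":0},{"offset":[0,0,12],"yaw":0},{"offset":[0,0,10],"yaw":0},{"offset":[0,0,6],"yaw":0},{"offset":[0,0,4],"yaw":0},{"offset":[0,0,0],"yaw":0}]}}

```text
time: 6.75
tool_pos: [0.5168, 0.0816, 0.0406]
tool_rot: [-3.142, 0.0, 1.375]
contact_force: [0.9, 1.0, -0.4]
opening: 0.0159
grip_force: 12.0
```

Emit:
{"fn": "send_rows", "kwargs": {"plan": [{"offset":[0,0,0.5],"yaw":0},{"offset":[0,0,0],"yaw":0},{"offset":[0,0,0],"yaw":0},{"offset":[0,0,0],"yaw":0},{"offset":[0,0,0],"yaw":0},{"offset":[0,0,0],"yaw":0}], "hand": 0.6}}

```text
time: 7.35
tool_pos: [0.5168, 0.0817, 0.0403]
tool_rot: [3.141, 0.0, 1.375]
contact_force: [-0.2, -0.2, 0.8]
opening: 0.0366
grip_force: 0.0
```

Emit:
{"fn": "send_rows", "kwargs": {"plan": [{"offset":[0,0,-10],"yaw":0},{"offset":[0,0,-20],"yaw":0},{"offset":[0,0,-40],"yaw":0},{"offset":[0,0,-45],"yaw":0},{"offset":[0,0,-45],"yaw":0},{"offset":[0,0,-45],"yaw":0},{"offset":[0,0,-45],"yaw":0}]}}

```text
time: 8.05
tool_pos: [0.5161, 0.0818, 0.2931]
tool_rot: [3.141, -0.0, 1.375]
contact_force: [1.1, -0.1, -0.6]
opening: 0.0366
grip_force: 0.0
```

Emit:
{"fn": "send_rows", "kwargs": {"plan": [{"offset":[29,0,0],"yaw":0},{"offset":[29,0,0],"yaw":0},{"offset":[29,0,0],"yaw":0},{"offset":[29,0,0],"yaw":0},{"offset":[0,0,0],"yaw":0},{"offset":[0,0,0],"yaw":0},{"offset":[0,0,40],"yaw":0},{"offset":[0,0,40],"yaw":0},{"offset":[0,0,28],"yaw":0},{"offset":[0,0,20],"yaw":0},{"offset":[0,0,0],"yaw":0},{"offset":[0,0,0],"yaw":0}], "hand": 1}}

```text
time: 9.25
tool_pos: [0.5397, 0.1947, 0.1631]
tool_rot: [3.141, 0.0, 1.374]
contact_force: [-0.5, -0.0, 0.1]
opening: 0.0006
grip_force: 0.0
```

```bash
python3 - <<'E'
from cell import *
import cv2,numpy as np
a=read_camera("scene");b=read_camera("top")
f=lambda i:cv2.resize(i,None,fx=3,fy=3,interpolation=cv2.INTER_CUBIC)
o=np.hstack([f(a[50:230,220:350]),f(b[205:385,125:255])]);cv2.imwrite("pics/s2.png",o[:,:,::-1])
# corner path (case y,z mm of finger centre / TCP)
p=[]
for A in np.linspace(1.57,.2,18):
    p.append((55-100*np.cos(A)+10*np.sin(A)+9.5,51+100*np.sin(A)+10*np.cos(A)+25))
p=np.array(p);print(p[0]);print(np.diff(p,axis=0).round(1).tolist())
E
```

```text
[ 74.42036416 176.00793156]
[[-8.1, 0.5], [-8.1, -0.2], [-8.1, -0.8], [-8.0, -1.5], [-7.8, -2.1], [-7.6, -2.7], [-7.4, -3.3], [-7.1, -3.9], [-6.7, -4.5], [-6.4, -5.0], [-5.9, -5.5], [-5.5, -6.0], [-5.0, -6.4], [-4.4, -6.8], [-3.9, -7.1], [-3.3, -7.4], [-2.7, -7.6]]
```

View pics/s2.png

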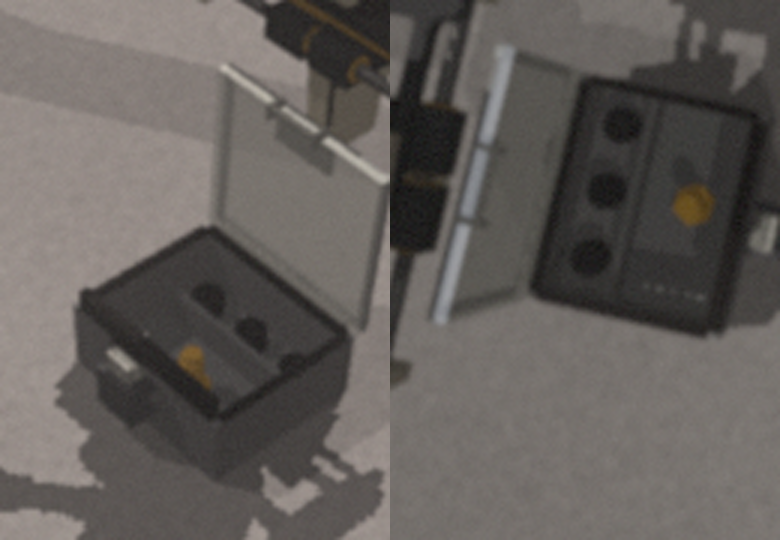

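Emit:
{"fn": "send_rows", "kwargs": {"plan": [{"offset":[-5,0,-10],"yaw":0},{"offset":[-6,0,-2],"yaw":0},{"offset":[-6,0,-1],"yaw":0},{"offset":[-5,0,0],"yaw":0},{"offset":[-8,0,-0.5],"yaw":0},{"offset":[-8,0,0],"yaw":0},{"offset":[-8,0,1],"yaw":0},{"offset":[-8,0,1.5],"yaw":0},{"offset":[-8,0,2],"yaw":0},{"offset":[-7.5,0,2.5],"yaw":0},{"offset":[-7.5,0,3.5],"yaw":0},{"offset":[-7,0,4],"yaw":0}]}}

```text
time: 10.55
tool_pos: [0.5228, 0.1125, 0.1609]
tool_rot: [-3.142, 0.0, 1.375]
contact_force: [-0.3, 0.1, -0.4]
opening: 0.0007
grip_force: 0.4
```

```bash
python3 - <<'E'
from cell import *
import cv2,numpy as np
a=read_camera("scene");b=read_camera("top")
f=lambda i:cv2.resize(i,None,fx=3,fy=3,interpolation=cv2.INTER_CUBIC)
o=np.hstack([f(a[50:230,220:350]),f(b[205:385,125:255])]);cv2.imwrite("pics/s3.png",o[:,:,::-1]);print(status.observe()["contact_force"])
E
```

```text
[ 0.87311029 -0.58035424  0.95524216]
```

View pics/s3.png

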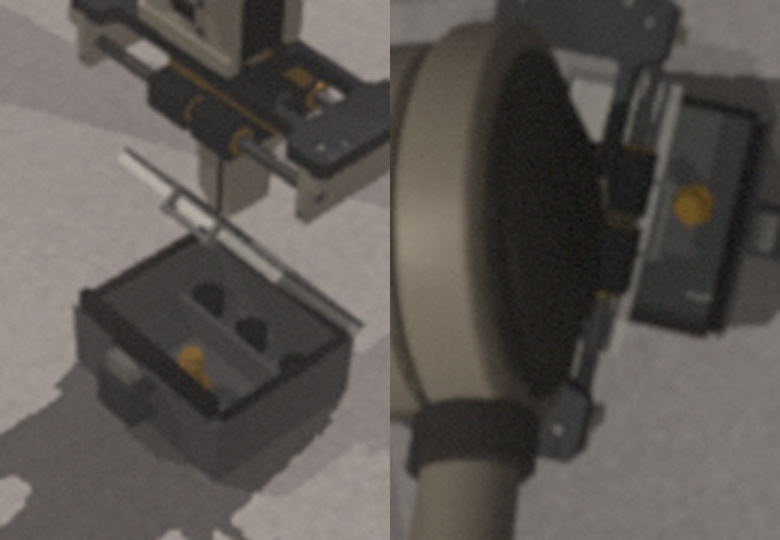

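Emit:
{"fn": "send_rows", "kwargs": {"plan": [{"offset":[-6.5,0,4.5],"yaw":0},{"offset":[-6.5,0,5],"yaw":0},{"offset":[-6,0,5.5],"yaw":0},{"offset":[-5.5,0,6],"yaw":0},{"offset":[-5,0,6.5],"yaw":0},{"offset":[-4.5,0,7],"yaw":0},{"offset":[-4,0,7],"yaw":0},{"offset":[-3,0,7],"yaw":0},{"offset":[0,0,0],"yaw":0}]}}

```text
time: 11.55
tool_pos: [0.5143, 0.0725, 0.1115]
tool_rot: [-3.14, 0.001, 1.374]
contact_force: [-0.2, -0.4, -0.3]
opening: 0.0001
grip_force: 0.0
```

```bash
python3 - <<'E'
from cell import *
import cv2,numpy as np
a=read_camera("scene")
o=cv2.resize(a[50:230,220:390],None,fx=3,fy=3,interpolation=cv2.INTER_CUBIC);cv2.imwrite("pics/s4.png",o[:,:,::-1])
s=status.observe();print(s["contact_force"],s["torque"],s["tool_pos"])
t=s["tool_pos"][:2]-[.5206,.1005]; c,n=np.cos(.1957),np.sin(.1957); print("case x,y",t[0]*c-t[1]*n,t[0]*n+t[1]*c)
E
```

```text
[-6.04755969e-04 -1.04028134e+00 -7.45470798e-02] [-0.05863323 -0.08960617  0.02143484] [0.51470522 0.0726892  0.1121126 ]
case x,y -0.00037435679285708137 -0.02842620017988209
```

View pics/s4.png

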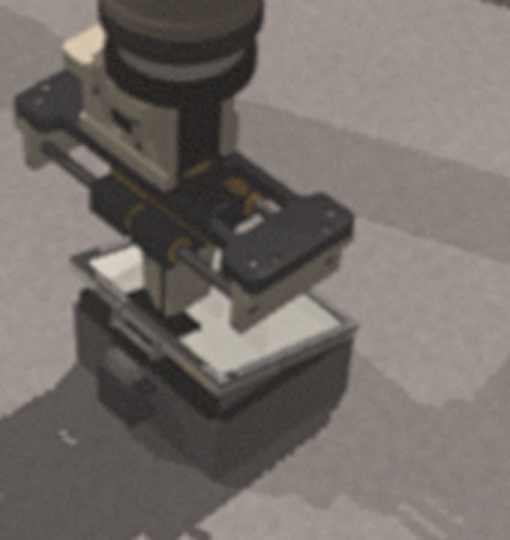

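Emit:
{"fn": "send_rows", "kwargs": {"plan": [{"offset":[0,0,-12],"yaw":0},{"offset":[-8,0,0],"yaw":0},{"offset":[-8.5,0,0],"yaw":0},{"offset":[0,0,0],"yaw":0},{"offset":[0,0,5],"yaw":0},{"offset":[0,0,5],"yaw":0},{"offset":[0,0,4],"yaw":0},{"offset":[0,0,4],"yaw":0},{"offset":[0,0,3],"yaw":0},{"offset":[0,0,2],"yaw":0},{"offset":[0,0,0],"yaw":0},{"offset":[0,0,0],"yaw":0}]}}

```text
time: 12.8
tool_pos: [0.5118, 0.0568, 0.1017]
tool_rot: [3.142, -0.0, 1.375]
contact_force: [-0.1, -0.7, 0.5]
opening: 0.0005
grip_force: 0.0
```

Emit:
{"fn": "send_rows", "kwargs": {"plan": [{"offset":[0,0,1],"yaw":0},{"offset":[0,0,1],"yaw":0},{"offset":[0,0,0],"yaw":0}]}}

```text
time: 13.1
tool_pos: [0.5119, 0.0566, 0.0997]
tool_rot: [3.141, 0.0, 1.375]
contact_force: [0.5, -0.4, 0.9]
opening: 0.0001
grip_force: 0.3
```

Emit:
{"fn": "send_rows", "kwargs": {"plan": [{"offset":[0,0,1],"yaw":0},{"offset":[0,0,1],"yaw":0},{"offset":[0,0,0],"yaw":0}]}}

```text
time: 13.4
tool_pos: [0.512, 0.0564, 0.0981]
tool_rot: [3.141, 0.001, 1.375]
contact_force: [-0.6, -1.9, 5.7]
opening: 0.0005
grip_force: 2.6
```

Emit:
{"fn": "send_rows", "kwargs": {"plan": [{"offset":[0,0,1],"yaw":0},{"offset":[0,0,0],"yaw":0},{"offset":[0,0,0],"yaw":0}]}}

```text
time: 13.7
tool_pos: [0.512, 0.0563, 0.0974]
tool_rot: [3.141, 0.001, 1.375]
contact_force: [-1.9, -2.6, 6.6]
opening: 0.0004
grip_force: 3.4
```

Emit:
{"fn": "send_rows", "kwargs": {"plan": [{"offset":[0,0,0.7],"yaw":0},{"offset":[0,0,0],"yaw":0}]}}

```text
time: 13.9
tool_pos: [0.5119, 0.0562, 0.0968]
tool_rot: [3.141, 0.001, 1.375]
contact_force: [-2.4, -3.7, 7.1]
opening: 0.0005
grip_force: 4.1
```

Emit:
{"fn": "send_rows", "kwargs": {"plan": [{"offset":[0,0,0.7],"yaw":0},{"offset":[0,0,0],"yaw":0}]}}

```text
time: 14.1
tool_pos: [0.5119, 0.0561, 0.0962]
tool_rot: [3.141, 0.001, 1.375]
contact_force: [-2.5, -4.2, 8.7]
opening: 0.0005
grip_force: 4.6
```

Emit:
{"fn": "send_rows", "kwargs": {"plan": [{"offset":[-0.8,0,0.7],"yaw":0},{"offset":[0,0,0],"yaw":0}]}}

```text
time: 14.3
tool_pos: [0.5119, 0.0559, 0.0956]
tool_rot: [3.14, -0.0, 1.375]
contact_force: [-3.0, -1.0, 9.6]
opening: 0.0003
grip_force: 4.8
```

Emit:
{"fn": "send_rows", "kwargs": {"plan": [{"offset":[-0.1,0,0.7],"yaw":0},{"offset":[0,0,0],"yaw":0}]}}

```text
time: 14.5
tool_pos: [0.5119, 0.0558, 0.095]
tool_rot: [3.14, 0.0, 1.375]
contact_force: [-2.4, -1.5, 9.8]
opening: 0.0006
grip_force: 5.2
```

Emit:
{"fn": "send_rows", "kwargs": {"plan": [{"offset":[-0.1,0,0.7],"yaw":0},{"offset":[0,0,0],"yaw":0}]}}

```text
time: 14.7
tool_pos: [0.5118, 0.0557, 0.0944]
tool_rot: [3.14, 0.0, 1.375]
contact_force: [-3.6, -1.3, 10.5]
opening: 0.0004
grip_force: 5.6
```

Emit:
{"fn": "send_rows", "kwargs": {"plan": [{"offset":[-0.1,0,0.6],"yaw":0},{"offset":[0,0,0],"yaw":0}]}}

```text
time: 14.9
tool_pos: [0.5118, 0.0556, 0.0939]
tool_rot: [3.14, 0.0, 1.375]
contact_force: [-3.6, -1.6, 13.3]
opening: 0.0005
grip_force: 6.1
```

Emit:
{"fn": "send_rows", "kwargs": {"plan": [{"offset":[-0.1,0,0.5],"yaw":0},{"offset":[0,0,0],"yaw":0}]}}

```text
time: 15.1
tool_pos: [0.5119, 0.0555, 0.0935]
tool_rot: [3.14, -0.0, 1.375]
contact_force: [-3.6, -0.6, 13.2]
opening: 0.0002
grip_force: 6.5
```

Emit:
{"fn": "send_rows", "kwargs": {"plan": [{"offset":[-0.1,0,0.5],"yaw":0},{"offset":[0,0,0],"yaw":0}]}}

```text
time: 15.3
tool_pos: [0.5118, 0.0554, 0.093]
tool_rot: [3.14, -0.0, 1.375]
contact_force: [-3.8, -0.8, 13.9]
opening: 0.0004
grip_force: 6.8
```

Emit:
{"fn": "send_rows", "kwargs": {"plan": [{"offset":[-0.1,0,0.5],"yaw":0},{"offset":[0,0,0],"yaw":0}]}}

```text
time: 15.5
tool_pos: [0.5118, 0.0553, 0.0925]
tool_rot: [3.14, -0.0, 1.375]
contact_force: [-4.2, -0.7, 13.0]
opening: 0.0006
grip_force: 6.6
```

Emit:
{"fn": "send_rows", "kwargs": {"plan": [{"offset":[-0.1,0,0.5],"yaw":0},{"offset":[0,0,0],"yaw":0}]}}

```text
time: 15.7
tool_pos: [0.5118, 0.0552, 0.0918]
tool_rot: [3.14, -0.0, 1.375]
contact_force: [-3.3, -0.6, 11.1]
opening: 0.0005
grip_force: 5.0
```

Emit:
{"fn": "send_rows", "kwargs": {"plan": [{"offset":[-0.1,0,0.5],"yaw":0},{"offset":[0,0,0],"yaw":0}]}}

```text
time: 15.9
tool_pos: [0.5117, 0.0551, 0.091]
tool_rot: [3.14, -0.0, 1.375]
contact_force: [-1.9, -0.5, 8.5]
opening: 0.0002
grip_force: 4.6
```

Emit:
{"fn": "send_rows", "kwargs": {"plan": [{"offset":[-0.1,0,0.5],"yaw":0},{"offset":[0,0,0],"yaw":0}]}}

```text
time: 16.1
tool_pos: [0.5117, 0.055, 0.0905]
tool_rot: [3.14, -0.0, 1.375]
contact_force: [-2.1, -0.6, 8.2]
opening: 0.0006
grip_force: 4.3
```

Emit:
{"fn": "send_rows", "kwargs": {"plan": [{"offset":[-0.1,0,0.5],"yaw":0},{"offset":[0,0,0],"yaw":0}]}}

```text
time: 16.3
tool_pos: [0.5117, 0.055, 0.0899]
tool_rot: [3.141, -0.0, 1.375]
contact_force: [-2.0, -0.8, 7.8]
opening: 0.0009
grip_force: 4.2
```

Emit:
{"fn": "send_rows", "kwargs": {"plan": [{"offset":[0,0,0.4],"yaw":0},{"offset":[0,0,0],"yaw":0}]}}

```text
time: 16.5
tool_pos: [0.5117, 0.0549, 0.0896]
tool_rot: [3.141, -0.0, 1.375]
contact_force: [-1.9, -0.1, 8.9]
opening: -0.0
grip_force: 4.4
```

Emit:
{"fn": "send_rows", "kwargs": {"plan": [{"offset":[0,0,0.4],"yaw":0},{"offset":[0,0,0],"yaw":0}]}}

```text
time: 16.7
tool_pos: [0.5117, 0.0549, 0.0892]
tool_rot: [3.141, 0.0, 1.375]
contact_force: [-1.7, -1.1, 9.6]
opening: 0.0004
grip_force: 4.7
```

Emit:
{"fn": "send_rows", "kwargs": {"plan": [{"offset":[0,0,0.4],"yaw":0},{"offset":[0,0,0],"yaw":0}]}}

```text
time: 16.9
tool_pos: [0.5117, 0.0548, 0.0889]
tool_rot: [3.14, 0.0, 1.375]
contact_force: [-2.9, -0.9, 10.5]
opening: 0.0002
grip_force: 5.1
```

Emit:
{"fn": "send_rows", "kwargs": {"plan": [{"offset":[0,0,0.4],"yaw":0},{"offset":[0,0,0],"yaw":0}]}}

```text
time: 17.1
tool_pos: [0.5116, 0.0548, 0.0886]
tool_rot: [3.141, 0.0, 1.375]
contact_force: [-3.2, -1.5, 10.8]
opening: 0.0007
grip_force: 5.4
```

Emit:
{"fn": "send_rows", "kwargs": {"plan": [{"offset":[0,0,-1],"yaw":0},{"offset":[0,0,-1],"yaw":0},{"offset":[0,0,-1],"yaw":0},{"offset":[0,0,0],"yaw":0}]}}

```text
time: 17.5
tool_pos: [0.5114, 0.055, 0.0904]
tool_rot: [-3.141, -0.0, 1.375]
contact_force: [0.0, -0.1, -0.5]
opening: 0.0005
grip_force: 0.0
```

Emit:
{"fn": "send_rows", "kwargs": {"plan": [{"offset":[0,0,-10],"yaw":0},{"offset":[0,0,-30],"yaw":0},{"offset":[0,0,-40],"yaw":0},{"offset":[-30,0,-30],"yaw":0},{"offset":[-40,0,0],"yaw":0},{"offset":[-40,0,0],"yaw":0},{"offset":[-40,0,0],"yaw":0},{"offset":[-40,0,0],"yaw":0},{"offset":[0,0,0],"yaw":0},{"offset":[0,0,0],"yaw":0},{"offset":[0,0,0],"yaw":0}]}}

```text
time: 18.6
tool_pos: [0.4745, -0.1305, 0.2007]
tool_rot: [3.142, -0.0, 1.375]
contact_force: [-0.3, 0.5, -0.5]
opening: 0.0007
grip_force: 0.0
```

```bash
python3 - <<'E'
from cell import *
import cv2,numpy as np
a=read_camera("scene");b=read_camera("top")
f=lambda i:cv2.resize(i,None,fx=3,fy=3,interpolation=cv2.INTER_CUBIC)
o=np.hstack([f(a[50:230,220:350]),f(b[205:385,145:275])]);cv2.imwrite("pics/s5.png",o[:,:,::-1])
E
```

```text
(no output)
```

View pics/s5.png

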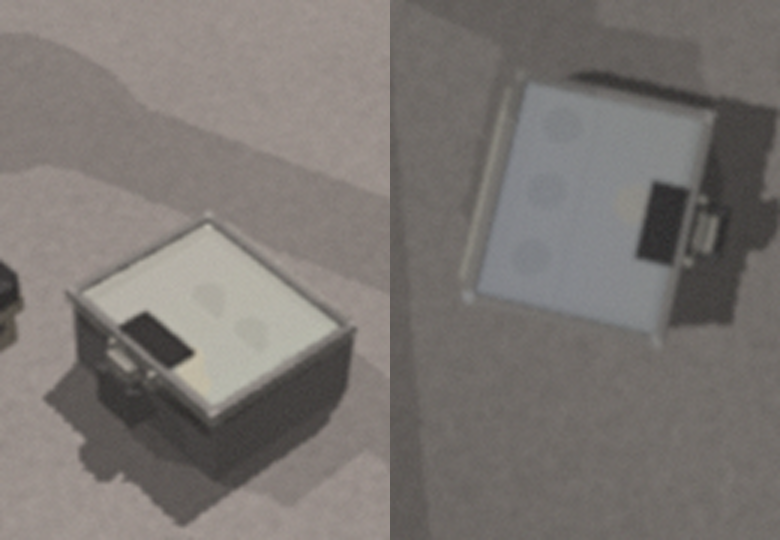

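The lid lies flat and shut with the clip over its bar, and the socket shows through the acrylic in the front bay.

```bash
python3 -c "
from cell import ticket
print(ticket.hand_in())"
```

```text
the job is handed in; nothing more can be done
None
```

The brass jack socket is in the front bay and the lid is shut and held by its latch: after I lifted off there was no force on the tool and the lid stayed down, peak press force read about 14 N (limit 22 N), and the job is handed in, though the hand-in returned no verdict.

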